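# Nest the washed tumblers in the drip dish

## Task

Put the washed tumblers together to drip: first stand the short tumbler upright in the middle of the green dish and let go of it, then lower the tall tumbler, mouth up, straight down into the short one until it just rests there. Do it gently: do not drop it in or push it down, or the two wedge tight. Leave the dish and everything else where they are.

Things in the scene. Friction and masses are not known exactly. Their poses are not given: they have to be found in the camera images.
- short_tumbler: Short stainless steel tumbler, smooth, conical, no handle, standing mouth up on the oak board (top at z = 0.012). 90 mm high, outer diameter 46 mm at the base growing evenly to 64 mm at the rim, wall 3 mm, inside diameter 41 mm at the floor (5 mm up) to 58 mm at the mouth. 0.14 kg. Origin: centre of the underside, z up. Its place is swapped at random with the tall one's.
- tall_tumbler: Tall stainless steel tumbler, smooth, conical, no handle, standing mouth up on the oak board. 130 mm high, outer diameter 43 mm at the base growing evenly to 69 mm at the rim, wall 3 mm, 0.16 kg. Origin: centre of the underside, z up. To nest it, take it within its top 45 mm, so that the fingers stay above the short one's rim.
- mouth (a point): Centre of the short tumbler's mouth, 90 mm above its origin. The tall one rests in it on the conical walls, not on the floor: its underside then is 17 mm above the short one's underside (73 mm below this point) and 57 mm of it stand out. Both tapers are alike, 1 mm of radius per 10 mm: 10 mm above the seat the gap is 1 mm. A press over about 15 N or a fall of over 6 mm wedges them.
- dish: Low round green glazed ceramic dish, outer diameter 140 mm at the rim, 20 mm high, flat inner floor of about 110 mm diameter lying 6 mm above its underside; loose on the oak board, 0.6 kg. Origin: centre of the underside, z axis up.
- mug: Bystander: white straight-sided ceramic mug with a handle, 80 mm across, 90 mm high, loose on the board. Origin: centre of the underside.
- jar: Bystander: amber glass jar with a metal lid, 64 mm across, 85 mm high, loose on the board. Origin: centre of the underside.
- bottle_opener: Bystander: flat chrome bottle opener, about 125 mm long along its x axis, 6 mm thick, lying on the board. Origin: underside, near the middle.
- drying_clip: Bystander: ribbed grey plastic drying clip, 90 mm long along its x axis, 12 mm wide, 22 mm high, lying on the board. Origin: underside, middle.
- spoon: Bystander: wooden spoon, lying along its x axis on the board near the robot. Origin: underside.
- pump_dispenser: Bystander: closed stainless steel pump dispenser, 68 mm across, 178 mm high with the spout, standing at the left rear of the board. Origin: centre of the underside.
Not all that is in view belongs to the job. Leave any blue or yellow look-alike of the tall_tumbler alone.

How it is judged:
By the outcome, as a careful person would: the job done as asked, in the order asked, and still so for the second after the job is handed in, with the robot touching nothing.
It also fails if it takes over 54 s, if anything falls off the work surface, if the arm or the gripper's body presses on something with over 40 N, if the wrist force passes 120 N, or if a joint passes its speed limit or range.

## Robot

A 6-joint arm with a two-finger parallel gripper is mounted at the origin on the work surface. World frame = base frame: x ahead of the robot, y to its left, z up, the work surface at z = 0. Lengths are in m, angles in rad, forces in N, time in s.
With the tool pointing down it reaches from about 0.4 to 0.925 m from the base axis. Payload 12.5 kg.
Tool frame: the origin (TCP) lies at the centre of the arm's flange, where the gripper is bolted on; the fingertips stand 190 mm ahead of it and the grasp point (between the pads) lies 171 mm ahead of it; z points along the fingers, y is the direction in which the jaws open and shut (so a half turn about z gives the same grasp; the last joint's range is limited). The gripper opens to 95 mm and grips with 3 to 60 N. Pads are 20 mm wide; open, the fingers measure 119 mm over their backs; the gripper's body (75 mm by 180 mm) begins 59 mm behind the grasp point.
Start: joints at [1.042, 0.491, 1.559, -0, 1.092, -0.106], TCP at [0.256, 0.57, 0.405] pointing down, gripper open.
Joint ranges: [-3.1, 3.1], [-0.84, 2.19], [0.05, 2.79], [-1.13, 4.28], [0.06, 2.93], [-2.69, 2.69]. Speed limits (rad/s): [2.22, 2.22, 2.79, 3.14, 3.14, 3.14].

## Interface

Orientations are given as a unit quaternion [x, y, z, w].
In Python, from workcell import robot gives the robot as it stands.
- The arm moves only by the tool step_arm, never from a script. Its argument "rows" is a list of rows, each an object of numbers: "dx", "dy", "dz": the shift along the tool's x, y, z in m; "rx", "ry", "rz": the turn, a rotation vector about the tool's x, y, z in rad. A call has 1 to 5 rows; each row is the pose to reach, as a shift and turn from the pose measured when the call began, along the tool's axes at that moment; what a row does not reach only later rows make up. A row lasts 1/12 s, in which the tool goes at most 41.7 mm and 7.16 degrees, less where a joint would pass 70% of its speed; a pose out of reach is approached as far as the arm can. A call with a gripper value outside its range is refused whole. "gripper" is the opening in per cent of the stroke, from 0 (shut) to 100 (fully open), set as the call begins (left out, the last holds). The fingers move at their own pace and stop on an object; "squeeze" is the grip in N (left out, the last holds). Time passes only in rows, so rows that repeat a pose let the fingers close. It gives the time, the measured TCP pose, the force and the opening at its end, in the units of the state.
- robot.observe(): the state, without advancing time (a new reading comes with each control period).
- robot.get_image(name): name is "side" or "top" or "wrist"; returns a dict with "img" (400x640x3 uint8, red, green, blue), "fx", "fy", "cx", "cy" (pixels), "extrinsics" (4x4, takes a point from camera to world coordinates). Camera axes: x right, y down, z forward; pixel columns grow to the right and rows downward; lengths in m; the calibration is good to about 2 mm. A picture is of the moment at which its call begins. There is no depth.
- robot.sign_off(): hands the job in, once; it reports no verdict.
The state is a dict: "time_s": time; "joint_positions": joint angles; "joint_vel": joint speeds; "joint_torque": joint torques, N m; "tcp_pos": TCP position; "orientation": TCP orientation; "contact_force": force on the tool from outside, world axes, zero at the start; "moment": the same for the moment, N m; "grip_width": finger opening in m.
Only numpy, scipy, OpenCV 4.12 (cv2) and the standard library are available. Lean on these libraries where they do the work, as an engineer would, in place of code of your own. Each camera call takes 0.05 s, during which the arm holds its last target. There are 200 camera calls.

## Working session

There is one attempt and no reset: what is moved stays moved. The work goes in short steps, Python scripts to look and compute and a tool call to move; the robot and the scene stay as the last step left them, time stands still between calls to the robot, and variables do not carry over. Pictures are saved under pics/ and viewed, about 8 in all and at most 12, crops included, and the job is handed in when it is done.

Besides the shell and the picture viewer there is one more tool, called after ">>>" as a command line: name --argument value ..., lists and objects as JSON in quotes. step_arm: Moves the arm, as the interface text tells. Its arguments: {"type":"object","properties":{"rows":{"type":"array"},"gripper":{"type":"number"},"squeeze":{"type":"number"}},"required":["rows"]}

```bash
ls; mkdir -p pics; cat > h.py <<'E'
import numpy as np, cv2, pickle
from workcell import robot
def snap(name,fn):
    d=robot.get_image(name); pickle.dump(d,open(f'pics/{fn}.pkl','wb'))
    cv2.imwrite(f'pics/{fn}.png',d['img'][:,:,::-1]); return d
def load(fn): return pickle.load(open(f'pics/{fn}.pkl','rb'))
def ray(d,u,v):
    T=np.array(d['extrinsics']); r=T[:3,:3]@np.array([(u-d['cx'])/d['fx'],(v-d['cy'])/d['fy'],1]); return T[:3,3],r/np.linalg.norm(r)
def atz(d,u,v,z):
    o,r=ray(d,u,v); return o+r*(z-o[2])/r[2]
def tri(*obs):
    A=np.zeros((3,3));b=np.zeros(3)
    for d,u,v in obs:
        o,r=ray(d,u,v);P=np.eye(3)-np.outer(r,r);A+=P;b+=P@o
    x=np.linalg.solve(A,b); return x
def proj(d,p):
    T=np.linalg.inv(np.array(d['extrinsics'])); q=T[:3,:3]@np.array(p)+T[:3,3]
    return d['fx']*q[0]/q[2]+d['cx'], d['fy']*q[1]/q[2]+d['cy']
E
python3 - <<'E'
from h import *
for n in ('side','top'):
    d=snap(n,n+'0'); print(n,d['fx'],d['cx'],d['cy'],np.round(d['extrinsics'],3).tolist())
print(robot.observe())
a=[cv2.imread(f'pics/{n}0.png') for n in('top','side')]
cv2.imwrite('pics/both.png',cv2.resize(np.vstack(a),(480,600)))
E
```

```text
pics
side 391.18723745851366 318.3694522829454 204.24205771593515 [[0.796, -0.371, 0.478, -0.172], [-0.605, -0.51, 0.612, -0.898], [0.017, -0.776, -0.63, 0.952], [0.0, 0.0, 0.0, 1.0]]
top 412.7136999968834 317.2651336838471 200.68465507192624 [[-0.007, -0.985, 0.175, 0.29], [-1.0, 0.002, -0.026, -0.056], [0.026, -0.175, -0.984, 1.257], [0.0, 0.0, 0.0, 1.0]]
{'time_s': 0.1, 'joint_positions': array([ 1.04238938e+00,  4.91504442e-01,  1.55938769e+00,  1.23457191e-05,
        1.09167861e+00, -1.05574727e-01]), 'joint_vel': array([ 0.00019493, -0.00273187, -0.00279873, -0.0004345 ,  0.00107654,
       -0.00016763]), 'joint_torque': array([ 2.28718629e-03, -6.13627768e+01, -2.58609992e+01,  6.93253311e-02,
        4.71236359e-02, -7.69395479e-05]), 'tcp_pos': array([0.25641768, 0.56995226, 0.40421716]), 'orientation': array([ 2.09847447e-01,  9.77734018e-01, -4.62971516e-04, -1.57642808e-04]), 'contact_force': array([-1.03708833,  0.5936216 ,  0.90522685]), 'moment': array([ 0.02565432,  0.0089345 , -0.01679576]), 'grip_width': 0.0952118586341334}
```

View pics/top0.png

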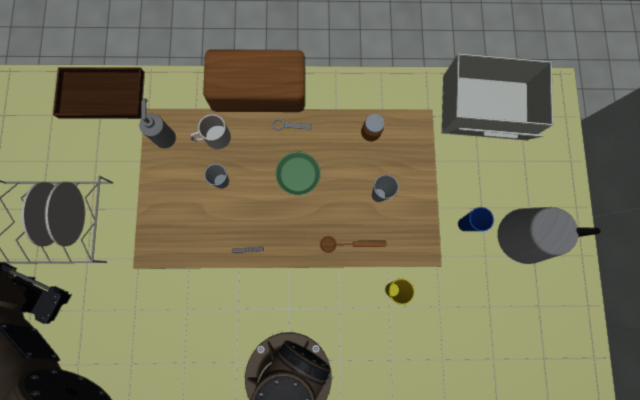

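View pics/side0.png

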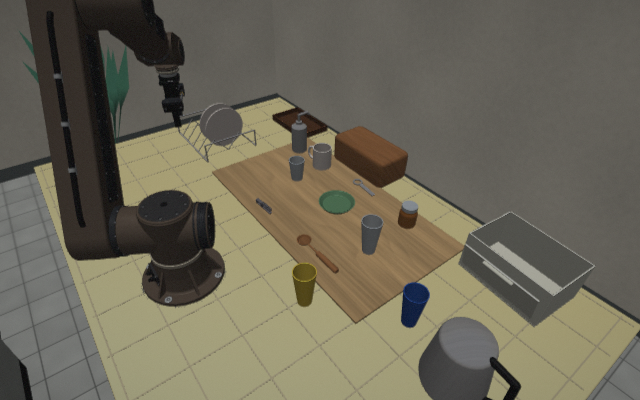

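Four tumblers are in view:
- **Steel, left:** top (215,175), side (297,168). It looks short.
- **Steel, right:** top (385,187), side (371,235). It looks tall.
- **Blue:** top (477,220).
- **Yellow:** top (400,291).

The two steel ones fit the description, because the coloured ones are look-alikes. I'll confirm this in an enlarged crop and measure on it.

```bash
python3 - <<'E'
from h import *
t=cv2.imread('pics/top0.png');s=cv2.imread('pics/side0.png')
def c(i,u,v,w=40,h=30): return cv2.resize(i[v-h:v+h,u-w:u+w],(400,300),interpolation=cv2.INTER_CUBIC)
cv2.imwrite('pics/crop1.png',np.vstack([np.hstack([c(t,215,175),c(t,385,187)]),np.hstack([c(s,297,168),c(s,371,235)])]))
# dish by green
for n in('top','side'):
    d=load(n+'0');h=cv2.cvtColor(d['img'],cv2.COLOR_RGB2HSV)
    m=cv2.inRange(h,(55,50,30),(90,255,255)); 
    k,l,st,ce=cv2.connectedComponentsWithStats(m); i=[j for j in np.argsort(-st[1:,4])+1][:2]
    print(n,[(st[j].tolist(),ce[j].round(1)) for j in i])
E
```

```text
top [([276, 152, 44, 43, 1474], array([297.4, 173. ]))]
side [([105, 47, 24, 96, 1051], array([116.2,  83.5])), ([319, 191, 36, 23, 617], array([336.4, 201.4]))]
```

View pics/crop1.png

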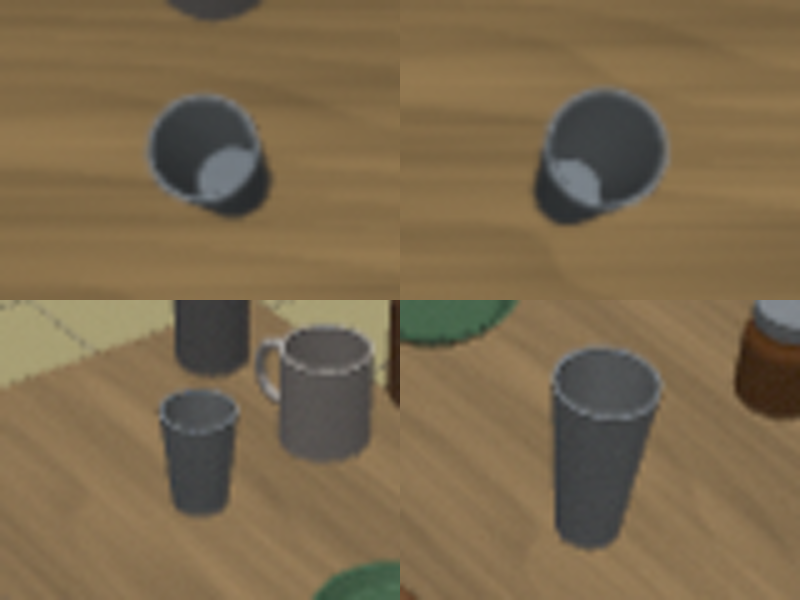

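The crop shows a shorter, stubby steel tumbler on the left, with its rim centre at top ≈(215.5,174.5) and side ≈(296.5,160). The right one is clearly taller, with its rim at top ≈(386,186.7) and side ≈(372,221.2). Both are plain steel.

```bash
python3 - <<'E'
from h import *
t=load('top0');s=load('side0')
for n,a,b in (('short rim',(215.4,174.4),(296.4,160)),('tall rim',(386,186.7),(372,221.2)),('dish',(297.4,173),(336.4,202))):
    print(n,tri((t,*a),(s,*b)).round(4))
print(atz(t,215.4,174.4,.102),atz(t,386,186.7,.142),atz(t,297.4,173,.03),atz(s,336.4,202,.03))
print(atz(t,212,130,.102),atz(t,298,126,.012),atz(t,150,125,.19))
st=robot.observe()
from scipy.spatial.transform import Rotation as R
print(R.from_quat(st['orientation']).as_matrix().round(3))
E
```

```text
short rim [0.5728 0.2042 0.1001]
tall rim [ 0.5277 -0.2772  0.1409]
dish [ 0.5949 -0.0283  0.0249]
[0.57207338 0.20393496 0.102     ] [ 0.52702754 -0.27667334  0.142     ] [ 0.59394825 -0.02857506  0.03      ] [ 0.59043532 -0.03295633  0.03      ]
[0.70495847 0.21859913 0.102     ] [ 0.75123823 -0.02980804  0.012     ] [0.68698298 0.36370767 0.19      ]
[[-0.912  0.41  -0.001]
 [ 0.41   0.912 -0.001]
 [ 0.    -0.001 -1.   ]]
```

>>> step_arm --rows '[{"dx": -0.036,"dy": -0.017,"rz": -0.085},{"dx": -0.072,"dy": -0.034,"rz": -0.17},{"dx": -0.108,"dy": -0.051,"rz": -0.255},{"dx": -0.144,"dy": -0.068,"rz": -0.34},{"dx": -0.18,"dy": -0.084,"rz": -0.4224}]' --gripper 100

```text
invalid input at $.rows[0]: expected keys dx, dy, dz, rx, ry, rz
```

>>> step_arm --rows '[{"dx": -0.036,"dy": -0.017,"dz": 0,"rx": 0,"ry": 0,"rz": -0.085},{"dx": -0.072,"dy": -0.034,"dz": 0,"rx": 0,"ry": 0,"rz": -0.17},{"dx": -0.108,"dy": -0.051,"dz": 0,"rx": 0,"ry": 0,"rz": -0.255},{"dx": -0.144,"dy": -0.068,"dz": 0,"rx": 0,"ry": 0,"rz": -0.34},{"dx": -0.18,"dy": -0.084,"dz": 0,"rx": 0,"ry": 0,"rz": -0.4224}]' --gripper 100

```text
time_s: 0.52
tcp_pos: [0.3868, 0.4179, 0.4041]
orientation: [-0.002, 1.0, -0.001, -0.0]
contact_force: [0.9, 0.7, 1.4]
grip_width: 0.0952
```

>>> step_arm --rows '[{"dx": -0.026,"dy": -0.031,"dz": 0,"rx": 0,"ry": 0,"rz": 0},{"dx": -0.052,"dy": -0.061,"dz": 0,"rx": 0,"ry": 0,"rz": 0},{"dx": -0.078,"dy": -0.092,"dz": 0,"rx": 0,"ry": 0,"rz": 0},{"dx": -0.105,"dy": -0.122,"dz": 0,"rx": 0,"ry": 0,"rz": 0}]'

```text
time_s: 0.85
tcp_pos: [0.4932, 0.2945, 0.404]
orientation: [-0.002, 1.0, -0.001, -0.001]
contact_force: [0.5, 0.7, 0.4]
grip_width: 0.0953
```

>>> step_arm --rows '[{"dx": -0.027,"dy": -0.031,"dz": 0,"rx": 0,"ry": 0,"rz": 0},{"dx": -0.054,"dy": -0.062,"dz": 0,"rx": 0,"ry": 0,"rz": 0},{"dx": -0.08,"dy": -0.092,"dz": 0,"rx": 0,"ry": 0,"rz": 0},{"dx": -0.08,"dy": -0.092,"dz": 0,"rx": 0,"ry": 0,"rz": 0}]'

```text
time_s: 1.18
tcp_pos: [0.5773, 0.1981, 0.4034]
orientation: [0.0, 1.0, -0.001, -0.0]
contact_force: [0.5, -0.8, 0.3]
grip_width: 0.0953
```

```bash
python3 - <<'E'
from h import *
d=snap('wrist','w1'); print(d['fx'],d['cx'],d['cy'],np.round(d['extrinsics'],3).tolist()); print(robot.observe()['tcp_pos'],proj(d,(.572,.204,.102)))
E
```

```text
324.3590257823902 314.92487685673603 197.94045448686882 [[-0.0, 0.968, 0.253, 0.506], [1.0, 0.001, -0.002, 0.198], [-0.002, 0.253, -0.968, 0.385], [0.0, 0.0, 0.0, 1.0]]
[0.57547242 0.20013509 0.40329407] (np.float64(322.7403715771392), np.float64(189.0691619070624))
```

View pics/w1.png

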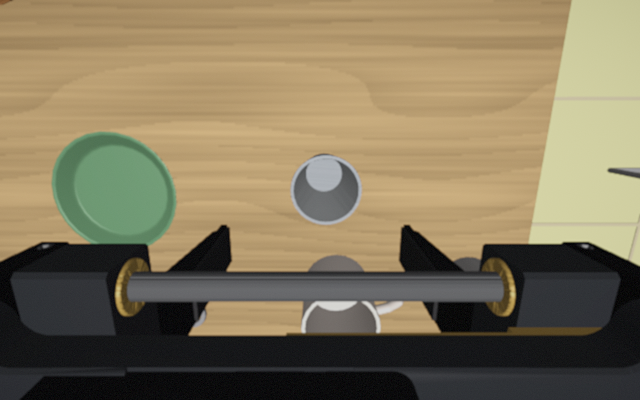

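The wrist picture shows the short tumbler's rim circle centred at ≈(326,189.5), with its floor seen inside, and the dish rim at ≈(114,189). The path down between the fingers is clear. I'll refine both positions from this view.

```bash
python3 - <<'E'
from h import *
t=load('top0');s=load('side0');d=load('w1')
h=cv2.cvtColor(d['img'],cv2.COLOR_RGB2HSV); m=cv2.inRange(h,(55,50,30),(90,255,255))
c=max(cv2.findContours(m,0,2)[0],key=cv2.contourArea); e=cv2.fitEllipse(cv2.convexHull(c)); print(e)
print('short',tri((t,215.4,174.4),(s,296.4,160),(d,326,189.5)), atz(d,326,189.5,.102))
# dish rim: fit circle radius .07 at z=.032 to outline rays
from scipy.optimize import least_squares
for n,dd in (('w',d),('t',t),('s',s)):
    h=cv2.cvtColor(dd['img'],cv2.COLOR_RGB2HSV); m=cv2.inRange(h,(55,50,30),(90,255,255))
    if n=='s': m[:,:250]=0
    c=max(cv2.findContours(m,0,2)[0],key=cv2.contourArea); c=cv2.convexHull(c)[:,0]
    P=np.array([atz(dd,u,v,.032)[:2] for u,v in c])
    r=least_squares(lambda q:np.hypot(*(P-q[:2]).T)-q[2],[.59,-.03,.07],loss='soft_l1',f_scale=.002); print(n,r.x,len(P))
E
```

```text
((113.5478515625, 191.08016967773438), (110.6804428100586, 129.8578338623047), 127.75070190429688)
short [0.57344442 0.20580412 0.09859718] [0.5723939  0.20691693 0.102     ]
w [ 0.59387271 -0.0283846   0.06810836] 41
t [ 0.59393196 -0.02874805  0.06651505] 27
s [ 0.59224349 -0.03062911  0.06666517] 19
```

>>> step_arm --rows '[{"dx": 0.003,"dy": 0.006,"dz": 0.025,"rx": 0,"ry": 0,"rz": 0},{"dx": 0.003,"dy": 0.006,"dz": 0.055,"rx": 0,"ry": 0,"rz": 0},{"dx": 0.003,"dy": 0.006,"dz": 0.085,"rx": 0,"ry": 0,"rz": 0},{"dx": 0.003,"dy": 0.006,"dz": 0.1,"rx": 0,"ry": 0,"rz": 0},{"dx": 0.003,"dy": 0.006,"dz": 0.1,"rx": 0,"ry": 0,"rz": 0}]'

```text
time_s: 1.65
tcp_pos: [0.5711, 0.2067, 0.2999]
orientation: [-0.0, 1.0, -0.002, -0.004]
contact_force: [0.2, -0.0, 0.6]
grip_width: 0.0954
```

>>> step_arm --rows '[{"dx": -0.001,"dy": -0.001,"dz": 0.022,"rx": 0,"ry": 0,"rz": 0},{"dx": -0.001,"dy": -0.001,"dz": 0.045,"rx": 0,"ry": 0,"rz": 0},{"dx": -0.001,"dy": -0.001,"dz": 0.064,"rx": 0,"ry": 0,"rz": 0},{"dx": -0.001,"dy": -0.001,"dz": 0.064,"rx": 0,"ry": 0,"rz": 0}]'

```text
time_s: 1.98
tcp_pos: [0.5708, 0.206, 0.2338]
orientation: [-0.001, 1.0, -0.002, -0.006]
contact_force: [-0.5, -0.3, 0.1]
grip_width: 0.095
```

```bash
python3 - <<'E'
from h import *
s=robot.observe(); print(s['tcp_pos'],s['orientation'],s['contact_force'])
E
```

```text
[0.5707852  0.20598114 0.23380778] [-7.51125461e-04  9.99980250e-01 -1.97663819e-03 -5.91852902e-03] [-0.53560365 -0.30219521  0.09971353]
```

>>> step_arm --rows '[{"dx": -0.0017,"dy": 0,"dz": -0.001,"rx": -0.004,"ry": -0.012,"rz": 0},{"dx": -0.0017,"dy": 0,"dz": -0.001,"rx": -0.004,"ry": -0.012,"rz": 0},{"dx": -0.0017,"dy": 0,"dz": -0.001,"rx": -0.004,"ry": -0.012,"rz": 0}]'

```text
time_s: 2.23
tcp_pos: [0.5727, 0.2063, 0.2365]
orientation: [-0.001, 1.0, 0.0, 0.001]
contact_force: [-0.3, 0.7, -0.0]
grip_width: 0.0953
```

>>> step_arm --rows '[{"dx": 0,"dy": 0,"dz": 0,"rx": 0,"ry": 0,"rz": 0},{"dx": 0,"dy": 0,"dz": 0,"rx": 0,"ry": 0,"rz": 0},{"dx": 0,"dy": 0,"dz": 0,"rx": 0,"ry": 0,"rz": 0},{"dx": 0,"dy": 0,"dz": 0,"rx": 0,"ry": 0,"rz": 0},{"dx": 0,"dy": 0,"dz": 0,"rx": 0,"ry": 0,"rz": 0}]' --gripper 0 --squeeze 15

```text
time_s: 2.65
tcp_pos: [0.5727, 0.2063, 0.2367]
orientation: [-0.001, 1.0, 0.0, 0.001]
contact_force: [0.5, 0.4, -0.1]
grip_width: 0.0673
```

>>> step_arm --rows '[{"dx": 0,"dy": 0,"dz": 0,"rx": 0,"ry": 0,"rz": 0},{"dx": 0,"dy": 0,"dz": 0,"rx": 0,"ry": 0,"rz": 0},{"dx": 0,"dy": 0,"dz": 0,"rx": 0,"ry": 0,"rz": 0}]'

```text
time_s: 2.9
tcp_pos: [0.5728, 0.2063, 0.2367]
orientation: [-0.001, 1.0, 0.0, 0.001]
contact_force: [-0.2, 0.1, -0.1]
grip_width: 0.0633
```

>>> step_arm --rows '[{"dx": 0,"dy": 0,"dz": 0,"rx": 0,"ry": 0,"rz": 0},{"dx": 0,"dy": 0,"dz": 0,"rx": 0,"ry": 0,"rz": 0},{"dx": 0,"dy": 0,"dz": 0,"rx": 0,"ry": 0,"rz": 0},{"dx": 0,"dy": 0,"dz": 0,"rx": 0,"ry": 0,"rz": 0}]'

```text
time_s: 3.23
tcp_pos: [0.5728, 0.2063, 0.2367]
orientation: [-0.001, 1.0, 0.0, 0.001]
contact_force: [-0.3, 0.8, 0.3]
grip_width: 0.063
```

>>> step_arm --rows '[{"dx": 0,"dy": 0,"dz": -0.008,"rx": 0,"ry": 0,"rz": 0},{"dx": 0,"dy": 0,"dz": -0.024,"rx": 0,"ry": 0,"rz": 0},{"dx": 0,"dy": 0,"dz": -0.045,"rx": 0,"ry": 0,"rz": 0},{"dx": 0,"dy": 0,"dz": -0.06,"rx": 0,"ry": 0,"rz": 0},{"dx": 0,"dy": 0,"dz": -0.07,"rx": 0,"ry": 0,"rz": 0}]' --squeeze 20

```text
time_s: 3.65
tcp_pos: [0.5726, 0.2063, 0.3086]
orientation: [-0.001, 1.0, 0.001, 0.002]
contact_force: [-0.4, 0.1, -1.9]
grip_width: 0.063
```

```bash
python3 - <<'E'
from h import *
s=robot.observe(); print(s['tcp_pos'],s['orientation'],s['contact_force'],s['grip_width'])
d=snap('wrist','w2');cv2.imwrite('pics/w2c.png',np.hstack([d['img'][:,:,::-1][::2,::2],cv2.resize(snap('side','s2')['img'][:,:,::-1][100:260,220:440],(440,320))[:200] if 0 else cv2.resize(snap('side','s2')['img'][:,:,::-1][100:220,240:360],(200,200))]))
E
```

```text
[0.57260516 0.20627199 0.30863198] [-8.86375507e-04  9.99997178e-01  5.44173017e-04  2.13594135e-03] [-0.44106328  0.10770105 -1.89617154] 0.06303804323173332
```

View pics/w2c.png

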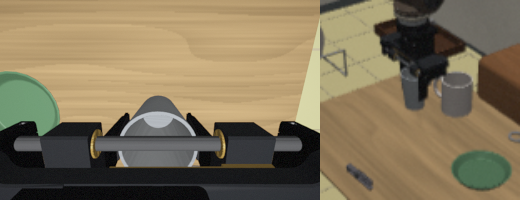

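The crop shows the short tumbler held between the fingers, clear of the board. The measured force of -1.9 N fits its weight. I'll check its tilt against the projected model, then carry it over.

```bash
python3 - <<'E'
from h import *
from scipy.spatial.transform import Rotation as R
d=load('w2'); im=d['img'][:,:,::-1].copy()
c=np.array([.5726,.2063,.012+.072])
for tilt,col in((0,(0,255,0)),(.08,(0,0,255))):
  Rt=R.from_euler('y',tilt).as_matrix()
  for h,r in((0,.023),(.09,.032)):
    for a in np.linspace(0,6.28,120):
        p=c+[0,0,.065]+Rt@np.array([r*np.cos(a),r*np.sin(a),h-.065]); u,v=proj(d,p)
        if 0<=u<640 and 0<=v<400: cv2.circle(im,(int(round(u)),int(round(v))),0,col,-1)
cv2.imwrite('pics/w2o.png',cv2.resize(im[170:340,200:430],(690,510)))
E
```

```text
(no output)
```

View pics/w2o.png

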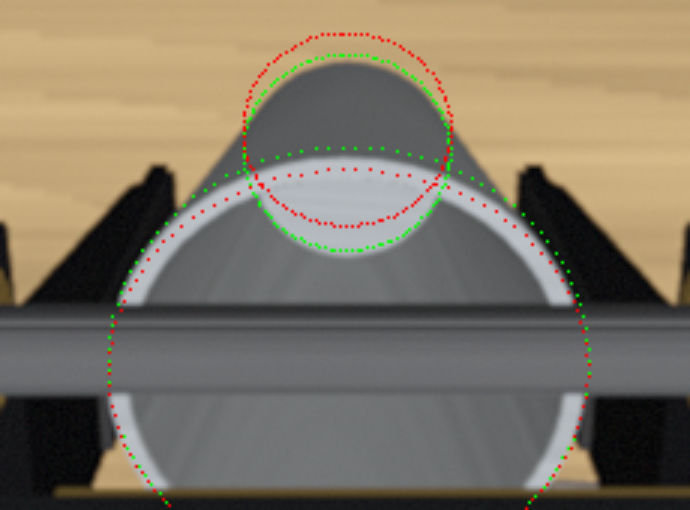

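The overlay matches the upright model (green) to about 1 px, with the axis about 1.5 mm further in +x than the TCP. So it is held upright. I'm carrying it to the dish.

>>> step_arm --rows '[{"dx": -0.001,"dy": -0.012,"dz": 0,"rx": 0,"ry": -0.004,"rz": 0},{"dx": -0.004,"dy": -0.036,"dz": 0,"rx": 0,"ry": -0.004,"rz": 0},{"dx": -0.007,"dy": -0.066,"dz": 0,"rx": 0,"ry": -0.004,"rz": 0},{"dx": -0.009,"dy": -0.096,"dz": 0,"rx": 0,"ry": -0.004,"rz": 0},{"dx": -0.011,"dy": -0.12,"dz": 0,"rx": 0,"ry": -0.004,"rz": 0}]'

```text
time_s: 4.17
tcp_pos: [0.5836, 0.0838, 0.3071]
orientation: [-0.001, 1.0, 0.0, 0.004]
contact_force: [0.5, -1.0, -0.8]
grip_width: 0.063
```

>>> step_arm --rows '[{"dx": -0.002,"dy": -0.027,"dz": 0,"rx": 0,"ry": 0,"rz": 0},{"dx": -0.004,"dy": -0.055,"dz": 0,"rx": 0,"ry": 0,"rz": 0},{"dx": -0.007,"dy": -0.083,"dz": 0,"rx": 0,"ry": 0,"rz": 0},{"dx": -0.008,"dy": -0.104,"dz": 0,"rx": 0,"ry": 0,"rz": 0},{"dx": -0.009,"dy": -0.112,"dz": 0,"rx": 0,"ry": 0,"rz": 0}]'

```text
time_s: 4.58
tcp_pos: [0.5925, -0.0315, 0.3059]
orientation: [0.0, 1.0, 0.0, 0.003]
contact_force: [0.2, -0.0, -1.2]
grip_width: 0.0629
```

>>> step_arm --rows '[{"dx": 0,"dy": 0,"dz": 0,"rx": 0,"ry": 0,"rz": 0},{"dx": 0,"dy": 0,"dz": 0,"rx": 0,"ry": 0,"rz": 0}]'

```text
time_s: 4.75
tcp_pos: [0.5922, -0.032, 0.305]
orientation: [0.001, 1.0, 0.0, 0.002]
contact_force: [-0.1, 0.5, -2.2]
grip_width: 0.063
```

>>> step_arm --rows '[{"dx": 0,"dy": 0.0033,"dz": 0.01,"rx": 0,"ry": 0.004,"rz": 0},{"dx": 0,"dy": 0.0033,"dz": 0.025,"rx": 0,"ry": 0.004,"rz": 0},{"dx": 0,"dy": 0.0033,"dz": 0.042,"rx": 0,"ry": 0.004,"rz": 0},{"dx": 0,"dy": 0.0033,"dz": 0.052,"rx": 0,"ry": 0.004,"rz": 0},{"dx": 0,"dy": 0.0033,"dz": 0.057,"rx": 0,"ry": 0.004,"rz": 0}]'

```text
time_s: 5.17
tcp_pos: [0.5921, -0.0275, 0.246]
orientation: [0.0, 1.0, 0.001, -0.001]
contact_force: [0.6, 0.3, -1.5]
grip_width: 0.0629
```

>>> step_arm --rows '[{"dx": 0,"dy": 0,"dz": 0,"rx": 0,"ry": 0,"rz": 0},{"dx": 0,"dy": 0,"dz": 0,"rx": 0,"ry": 0,"rz": 0}]'

```text
time_s: 5.33
tcp_pos: [0.5921, -0.0269, 0.2457]
orientation: [0.0, 1.0, 0.001, -0.002]
contact_force: [0.2, -0.8, -0.2]
grip_width: 0.0628
```

```bash
python3 - <<'E'
from h import *
s=robot.observe(); print(s['tcp_pos'],s['orientation'],s['contact_force'])
E
```

```text
[ 0.59208132 -0.02693883  0.24568053] [ 1.92525161e-05  9.99998330e-01  8.19915524e-04 -1.63312315e-03] [ 0.21038522 -0.84961172 -0.22660005]
```

>>> step_arm --rows '[{"dx": 0,"dy": -0.0015,"dz": 0.0005,"rx": 0.0016,"ry": -0.003,"rz": 0},{"dx": 0,"dy": -0.0015,"dz": 0.001,"rx": 0.0016,"ry": -0.003,"rz": 0},{"dx": 0,"dy": -0.0015,"dz": 0.0015,"rx": 0.0016,"ry": -0.003,"rz": 0}]'

```text
time_s: 5.58
tcp_pos: [0.5922, -0.0285, 0.2447]
orientation: [0.0, 1.0, -0.0, 0.0]
contact_force: [-0.2, -0.0, -1.4]
grip_width: 0.0631
```

>>> step_arm --rows '[{"dx": 0,"dy": 0,"dz": 0.0004,"rx": 0,"ry": 0,"rz": 0},{"dx": 0,"dy": 0,"dz": 0.0008,"rx": 0,"ry": 0,"rz": 0},{"dx": 0,"dy": 0,"dz": 0.001,"rx": 0,"ry": 0,"rz": 0}]'

```text
time_s: 5.83
tcp_pos: [0.5921, -0.0285, 0.2439]
orientation: [0.0, 1.0, -0.0, 0.001]
contact_force: [-0.1, 0.1, -2.6]
grip_width: 0.0634
```

>>> step_arm --rows '[{"dx": 0,"dy": 0,"dz": 0.0003,"rx": 0,"ry": 0,"rz": 0},{"dx": 0,"dy": 0,"dz": 0.0005,"rx": 0,"ry": 0,"rz": 0}]'

```text
time_s: 6.0
tcp_pos: [0.5922, -0.0285, 0.2435]
orientation: [0.0, 1.0, -0.0, 0.001]
contact_force: [0.2, -0.1, -1.8]
grip_width: 0.0628
```

>>> step_arm --rows '[{"dx": 0,"dy": 0,"dz": 0.0005,"rx": 0,"ry": 0,"rz": 0},{"dx": 0,"dy": 0,"dz": 0.0008,"rx": 0,"ry": 0,"rz": 0},{"dx": 0,"dy": 0,"dz": 0.0008,"rx": 0,"ry": 0,"rz": 0}]'

```text
time_s: 6.25
tcp_pos: [0.5922, -0.0286, 0.2427]
orientation: [0.0, 1.0, -0.0, 0.001]
contact_force: [-0.4, -0.0, -1.0]
grip_width: 0.0629
```

>>> step_arm --rows '[{"dx": 0,"dy": 0,"dz": 0.0004,"rx": 0,"ry": 0,"rz": 0},{"dx": 0,"dy": 0,"dz": 0.0006,"rx": 0,"ry": 0,"rz": 0}]'

```text
time_s: 6.42
tcp_pos: [0.5923, -0.0285, 0.2426]
orientation: [0.0, 1.0, -0.0, 0.001]
contact_force: [-0.8, 1.0, 6.1]
grip_width: 0.0632
```

It touched down at 0.2426 m, as expected. Releasing.

>>> step_arm --rows '[{"dx": 0,"dy": 0,"dz": 0,"rx": 0,"ry": 0,"rz": 0},{"dx": 0,"dy": 0,"dz": 0,"rx": 0,"ry": 0,"rz": 0},{"dx": 0,"dy": 0,"dz": 0,"rx": 0,"ry": 0,"rz": 0},{"dx": 0,"dy": 0,"dz": 0,"rx": 0,"ry": 0,"rz": 0},{"dx": 0,"dy": 0,"dz": 0,"rx": 0,"ry": 0,"rz": 0}]' --gripper 100

```text
time_s: 6.83
tcp_pos: [0.5923, -0.0285, 0.2425]
orientation: [0.0, 1.0, -0.0, 0.001]
contact_force: [-0.0, 0.3, 0.2]
grip_width: 0.0911
```

>>> step_arm --rows '[{"dx": 0,"dy": 0,"dz": 0,"rx": 0,"ry": 0,"rz": 0},{"dx": 0,"dy": 0,"dz": 0,"rx": 0,"ry": 0,"rz": 0},{"dx": 0,"dy": 0,"dz": 0,"rx": 0,"ry": 0,"rz": 0}]'

```text
time_s: 7.08
tcp_pos: [0.5923, -0.0286, 0.2425]
orientation: [0.0, 1.0, -0.0, 0.001]
contact_force: [0.7, -0.4, -0.7]
grip_width: 0.0952
```

>>> step_arm --rows '[{"dx": 0,"dy": 0,"dz": -0.012,"rx": 0,"ry": 0,"rz": 0},{"dx": 0,"dy": 0,"dz": -0.035,"rx": 0,"ry": 0,"rz": 0},{"dx": 0,"dy": 0,"dz": -0.07,"rx": 0,"ry": 0,"rz": 0},{"dx": 0,"dy": 0,"dz": -0.105,"rx": 0,"ry": 0,"rz": 0},{"dx": 0,"dy": 0,"dz": -0.14,"rx": 0,"ry": 0,"rz": 0}]'

```text
time_s: 7.5
tcp_pos: [0.5917, -0.0284, 0.3849]
orientation: [0.0, 1.0, -0.0, 0.001]
contact_force: [0.7, 0.1, 0.7]
grip_width: 0.0955
```

>>> step_arm --rows '[{"dx": 0.015,"dy": -0.03,"dz": -0.015,"rx": 0,"ry": 0,"rz": 0},{"dx": 0.03,"dy": -0.065,"dz": -0.02,"rx": 0,"ry": 0,"rz": 0},{"dx": 0.04,"dy": -0.1,"dz": -0.02,"rx": 0,"ry": 0,"rz": 0},{"dx": 0.04,"dy": -0.13,"dz": -0.02,"rx": 0,"ry": 0,"rz": 0},{"dx": 0.04,"dy": -0.13,"dz": -0.02,"rx": 0,"ry": 0,"rz": 0}]'

```text
time_s: 7.92
tcp_pos: [0.5508, -0.1625, 0.4062]
orientation: [0.002, 1.0, -0.001, 0.002]
contact_force: [0.5, -0.1, 0.1]
grip_width: 0.0954
```

```bash
python3 - <<'E'
from h import *
d=snap('wrist','w3');d=snap('top','t3');d=snap('side','s3');s=robot.observe(); print(s['tcp_pos'],s['orientation'],s['contact_force'])
E
```

```text
[ 0.55137535 -0.15837089  0.40542932] [ 5.50638033e-04  9.99999148e-01 -1.11896833e-04  1.17805321e-03] [ 0.30948898  0.54755667 -0.14348605]
```

View pics/w3.png

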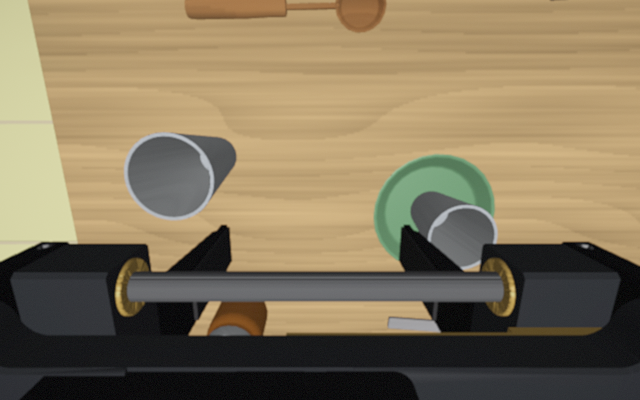

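The short tumbler stands upright in the middle of the dish, with its rim at ≈(462,237) and the dish centre at ≈(435,212). The tall one's rim is at ≈(170,176).

```bash
python3 - <<'E'
from h import *
d=load('w3');t=load('top0');s=load('side0')
print('short rim',atz(d,462,237,.108),'tall',atz(d,170,176,.142),tri((t,386,186.7),(s,372,221.2),(d,170,176)))
for n in('t3','s3'):
    q=load(n); print(n,proj(q,(.5937,-.0285,.108)))
    c=cv2.resize(q['img'][:,:,::-1][145:205,265:345] if n=='t3' else q['img'][:,:,::-1][150:225,290:390],(400,300),interpolation=cv2.INTER_CUBIC); cv2.imwrite(f'pics/{n}c.png',c)
    h=cv2.cvtColor(q['img'],cv2.COLOR_RGB2HSV); m=cv2.inRange(h,(55,50,30),(90,255,255))
    if n=='s3': m[:,:250]=0
    c=cv2.convexHull(max(cv2.findContours(m,0,2)[0],key=cv2.contourArea))[:,0]
    P=np.array([atz(q,u,v,.032)[:2] for u,v in c])
    from scipy.optimize import least_squares
    print(least_squares(lambda z:np.hypot(*(P-z[:2]).T)-z[2],[.59,-.03,.07],loss='soft_l1',f_scale=.002).x)
cv2.imwrite('pics/ts3.png',np.hstack([cv2.imread('pics/t3c.png'),cv2.imread('pics/s3c.png')]))
E
```

```text
short rim [ 0.59178723 -0.02835052  0.108     ] tall [ 0.52743659 -0.27461253  0.142     ] [ 0.52804199 -0.27656185  0.1398231 ]
t3 (np.float64(296.77976902706826), np.float64(166.52433916467893))
[ 0.59559577 -0.02598397  0.06426055]
s3 (np.float64(337.29441019892676), np.float64(184.41517393989616))
[ 0.59187975 -0.03083444  0.06657536]
```

>>> step_arm --rows '[{"dx": 0.006,"dy": -0.03,"dz": 0,"rx": 0,"ry": 0.002,"rz": 0},{"dx": 0.014,"dy": -0.065,"dz": 0,"rx": 0,"ry": 0.002,"rz": 0},{"dx": 0.02,"dy": -0.095,"dz": 0,"rx": 0,"ry": 0.002,"rz": 0},{"dx": 0.0237,"dy": -0.115,"dz": 0,"rx": 0,"ry": 0.002,"rz": 0},{"dx": 0.0237,"dy": -0.117,"dz": 0,"rx": 0,"ry": 0.002,"rz": 0}]'

```text
time_s: 8.48
tcp_pos: [0.5273, -0.277, 0.4055]
orientation: [0.001, 1.0, -0.0, 0.0]
contact_force: [0.3, 0.0, -0.4]
grip_width: 0.0952
```

>>> step_arm --rows '[{"dx": 0,"dy": 0,"dz": 0,"rx": 0,"ry": 0,"rz": 0},{"dx": 0,"dy": 0,"dz": 0,"rx": 0,"ry": 0,"rz": 0},{"dx": 0,"dy": 0,"dz": 0,"rx": 0,"ry": 0,"rz": 0}]'

```text
time_s: 8.73
tcp_pos: [0.5277, -0.2755, 0.4056]
orientation: [0.0, 1.0, -0.0, 0.0]
contact_force: [-0.7, 0.2, 0.1]
grip_width: 0.0951
```

```bash
python3 - <<'E'
from h import *
d=snap('wrist','w4');s=robot.observe(); print(s['tcp_pos'],s['orientation'])
im=d['img'][:,:,::-1].copy()
for h,r in((.012,.0215),(.142,.0345)):
  for a in np.linspace(0,6.28,120):
    u,v=proj(d,(.5277+r*np.cos(a),-.2755+r*np.sin(a),h)); cv2.circle(im,(int(round(u)),int(round(v))),0,(0,255,0),-1)
cv2.imwrite('pics/w4c.png',cv2.resize(im[120:270,220:420],(800,600)))
E
```

```text
[ 0.52767134 -0.27556769  0.40561356] [ 3.02922051e-04  9.99999919e-01 -2.14931527e-04  1.55061343e-04]
```

View pics/w4c.png

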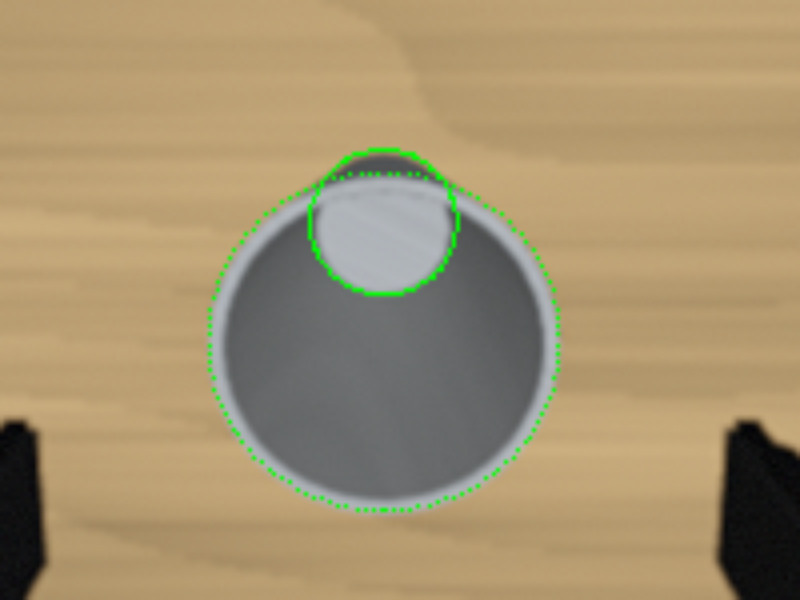

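The model overlay matches the tall tumbler to about 1 px, and its rim and base are centred between the fingers. Descending.

>>> step_arm --rows '[{"dx": -0.0005,"dy": 0,"dz": 0.012,"rx": 0,"ry": 0,"rz": 0},{"dx": -0.0005,"dy": 0,"dz": 0.036,"rx": 0,"ry": 0,"rz": 0},{"dx": -0.0005,"dy": 0,"dz": 0.06,"rx": 0,"ry": 0,"rz": 0},{"dx": -0.0005,"dy": 0,"dz": 0.08,"rx": 0,"ry": 0,"rz": 0},{"dx": -0.0005,"dy": 0,"dz": 0.09,"rx": 0,"ry": 0,"rz": 0}]'

```text
time_s: 9.2
tcp_pos: [0.5282, -0.2744, 0.3135]
orientation: [-0.0, 1.0, 0.001, -0.001]
contact_force: [0.1, 0.6, -0.1]
grip_width: 0.0951
```

>>> step_arm --rows '[{"dx": 0,"dy": 0,"dz": 0.01,"rx": 0,"ry": 0,"rz": 0},{"dx": 0,"dy": 0,"dz": 0.02,"rx": 0,"ry": 0,"rz": 0},{"dx": 0,"dy": 0,"dz": 0.026,"rx": 0,"ry": 0,"rz": 0},{"dx": 0,"dy": 0,"dz": 0.026,"rx": 0,"ry": 0,"rz": 0},{"dx": 0,"dy": 0,"dz": 0.026,"rx": 0,"ry": 0,"rz": 0}]'

```text
time_s: 9.62
tcp_pos: [0.5283, -0.2744, 0.2878]
orientation: [-0.0, 1.0, 0.001, -0.001]
contact_force: [0.1, -0.6, 0.1]
grip_width: 0.0955
```

```bash
python3 - <<'E'
from h import *
s=robot.observe(); print(s['tcp_pos'],s['orientation'],s['contact_force'])
E
```

```text
[ 0.52832321 -0.27439228  0.28780461] [-3.72861231e-04  9.99999445e-01  5.05922103e-04 -8.46016030e-04] [ 0.10633829 -0.56188208  0.13382045]
```

>>> step_arm --rows '[{"dx": 0,"dy": -0.0011,"dz": 0,"rx": 0.001,"ry": -0.0017,"rz": 0},{"dx": 0,"dy": -0.0011,"dz": 0,"rx": 0.001,"ry": -0.0017,"rz": 0}]'

```text
time_s: 9.78
tcp_pos: [0.5284, -0.2757, 0.2886]
orientation: [-0.0, 1.0, -0.0, 0.001]
contact_force: [0.4, 0.7, 0.1]
grip_width: 0.0951
```

>>> step_arm --rows '[{"dx": 0,"dy": 0,"dz": 0,"rx": 0,"ry": 0,"rz": 0},{"dx": 0,"dy": 0,"dz": 0,"rx": 0,"ry": 0,"rz": 0},{"dx": 0,"dy": 0,"dz": 0,"rx": 0,"ry": 0,"rz": 0},{"dx": 0,"dy": 0,"dz": 0,"rx": 0,"ry": 0,"rz": 0},{"dx": 0,"dy": 0,"dz": 0,"rx": 0,"ry": 0,"rz": 0}]' --gripper 0 --squeeze 18

```text
time_s: 10.2
tcp_pos: [0.5284, -0.2757, 0.2887]
orientation: [-0.0, 1.0, -0.0, 0.001]
contact_force: [-0.1, 0.6, 2.2]
grip_width: 0.0685
```

>>> step_arm --rows '[{"dx": 0,"dy": 0,"dz": 0,"rx": 0,"ry": 0,"rz": 0},{"dx": 0,"dy": 0,"dz": 0,"rx": 0,"ry": 0,"rz": 0},{"dx": 0,"dy": 0,"dz": 0,"rx": 0,"ry": 0,"rz": 0},{"dx": 0,"dy": 0,"dz": 0,"rx": 0,"ry": 0,"rz": 0},{"dx": 0,"dy": 0,"dz": 0,"rx": 0,"ry": 0,"rz": 0}]'

```text
time_s: 10.62
tcp_pos: [0.5284, -0.2757, 0.2887]
orientation: [-0.0, 1.0, -0.0, 0.001]
contact_force: [-0.1, 1.1, 0.6]
grip_width: 0.0684
```

>>> step_arm --rows '[{"dx": 0,"dy": 0,"dz": 0,"rx": 0,"ry": 0,"rz": 0},{"dx": 0,"dy": 0,"dz": 0,"rx": 0,"ry": 0,"rz": 0},{"dx": 0,"dy": 0,"dz": 0,"rx": 0,"ry": 0,"rz": 0}]'

```text
time_s: 10.87
tcp_pos: [0.5285, -0.2757, 0.2887]
orientation: [-0.0, 1.0, -0.0, 0.001]
contact_force: [0.8, 0.2, 0.4]
grip_width: 0.0686
```

>>> step_arm --rows '[{"dx": 0,"dy": 0,"dz": -0.008,"rx": 0,"ry": 0,"rz": 0},{"dx": 0,"dy": 0,"dz": -0.025,"rx": 0,"ry": 0,"rz": 0},{"dx": 0,"dy": 0,"dz": -0.05,"rx": 0,"ry": 0,"rz": 0},{"dx": 0,"dy": 0,"dz": -0.075,"rx": 0,"ry": 0,"rz": 0},{"dx": 0,"dy": 0,"dz": -0.1,"rx": 0,"ry": 0,"rz": 0}]'

```text
time_s: 11.28
tcp_pos: [0.5281, -0.2756, 0.3901]
orientation: [-0.0, 1.0, -0.0, 0.0]
contact_force: [0.4, 0.0, -2.7]
grip_width: 0.0684
```

>>> step_arm --rows '[{"dx": 0,"dy": 0,"dz": -0.018,"rx": 0,"ry": 0,"rz": 0},{"dx": 0,"dy": 0,"dz": -0.03,"rx": 0,"ry": 0,"rz": 0},{"dx": 0,"dy": 0,"dz": -0.035,"rx": 0,"ry": 0,"rz": 0},{"dx": 0,"dy": 0,"dz": -0.035,"rx": 0,"ry": 0,"rz": 0},{"dx": 0,"dy": 0,"dz": -0.035,"rx": 0,"ry": 0,"rz": 0}]'

```text
time_s: 11.7
tcp_pos: [0.528, -0.2754, 0.4246]
orientation: [-0.0, 1.0, -0.0, 0.0]
contact_force: [0.6, 0.0, -2.4]
grip_width: 0.069
```

```bash
python3 - <<'E'
from h import *
d=snap('wrist','w5');s=robot.observe(); print(s['tcp_pos'],s['orientation'],s['contact_force'],s['grip_width'])
from scipy.spatial.transform import Rotation as R
im=d['img'][:,:,::-1].copy(); p0=s['tcp_pos']
for tilt,col in((0,(0,255,0)),(.05,(0,0,255))):
  Rt=R.from_euler('y',tilt).as_matrix()
  for h,r in((0,.0215),(.13,.0345)):
   for a in np.linspace(0,6.28,200):
    u,v=proj(d,p0+[0,0,-.1467]+Rt@np.array([r*np.cos(a),r*np.sin(a),h-.13]))
    if 0<=u<640 and 0<=v<400: cv2.circle(im,(int(round(u)),int(round(v))),0,col,-1)
cv2.imwrite('pics/w5c.png',cv2.resize(im[150:350,190:440],(750,600)))
E
```

```text
[ 0.52797467 -0.27547678  0.42414961] [-2.76554177e-04  9.99999941e-01  9.70039564e-05 -1.77075785e-04] [-0.79680121  0.60958866 -2.08350823] 0.06889667669504666
```

View pics/w5c.png

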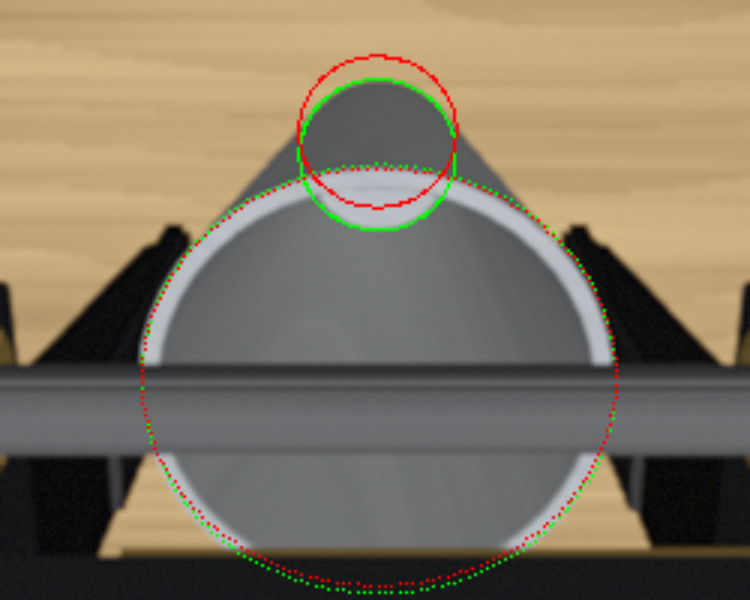

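It is held upright, with rim and base on the green model to within 1 px. The tall tumbler's axis is within about 0.5 mm of the TCP. Carrying it over the short one.

>>> step_arm --rows '[{"dx": -0.003,"dy": 0.01,"dz": 0,"rx": 0,"ry": 0,"rz": 0},{"dx": -0.009,"dy": 0.035,"dz": 0,"rx": 0,"ry": 0,"rz": 0},{"dx": -0.017,"dy": 0.065,"dz": 0,"rx": 0,"ry": 0,"rz": 0},{"dx": -0.025,"dy": 0.095,"dz": 0,"rx": 0,"ry": 0,"rz": 0},{"dx": -0.033,"dy": 0.125,"dz": 0,"rx": 0,"ry": 0,"rz": 0}]'

```text
time_s: 12.17
tcp_pos: [0.5611, -0.1486, 0.4232]
orientation: [-0.0, 1.0, 0.0, -0.001]
contact_force: [1.3, 0.3, -1.2]
grip_width: 0.0687
```

>>> step_arm --rows '[{"dx": -0.008,"dy": 0.03,"dz": 0,"rx": 0,"ry": 0,"rz": 0},{"dx": -0.016,"dy": 0.06,"dz": 0,"rx": 0,"ry": 0,"rz": 0},{"dx": -0.024,"dy": 0.09,"dz": 0,"rx": 0,"ry": 0,"rz": 0},{"dx": -0.03,"dy": 0.112,"dz": 0,"rx": 0,"ry": 0,"rz": 0},{"dx": -0.032,"dy": 0.118,"dz": 0,"rx": 0,"ry": 0,"rz": 0}]'

```text
time_s: 12.58
tcp_pos: [0.5935, -0.027, 0.4223]
orientation: [-0.001, 1.0, 0.001, -0.002]
contact_force: [-0.0, -0.5, -2.7]
grip_width: 0.0682
```

>>> step_arm --rows '[{"dx": 0,"dy": 0,"dz": 0,"rx": 0,"ry": 0,"rz": 0},{"dx": 0,"dy": 0,"dz": 0,"rx": 0,"ry": 0,"rz": 0},{"dx": 0,"dy": 0,"dz": 0,"rx": 0,"ry": 0,"rz": 0}]'

```text
time_s: 12.83
tcp_pos: [0.5933, -0.0276, 0.4218]
orientation: [-0.001, 1.0, 0.001, -0.002]
contact_force: [0.7, -0.2, -1.4]
grip_width: 0.0686
```

```bash
python3 - <<'E'
from h import *
s=robot.observe(); print(s['tcp_pos'],s['orientation'],s['contact_force'],s['grip_width'])
E
```

```text
[ 0.59332657 -0.02761043  0.42182505] [-1.21278926e-03  9.99996499e-01  9.14924767e-04 -2.16645557e-03] [ 0.74514587 -0.16344332 -1.44196559] 0.06864831027033605
```

>>> step_arm --rows '[{"dx": 0,"dy": -0.001,"dz": 0.003,"rx": 0.0018,"ry": -0.0043,"rz": 0},{"dx": 0,"dy": -0.001,"dz": 0.008,"rx": 0.0018,"ry": -0.0043,"rz": 0},{"dx": 0,"dy": -0.001,"dz": 0.01,"rx": 0.0018,"ry": -0.0043,"rz": 0},{"dx": 0,"dy": -0.001,"dz": 0.01,"rx": 0.0018,"ry": -0.0043,"rz": 0}]'

```text
time_s: 13.17
tcp_pos: [0.5931, -0.0292, 0.411]
orientation: [-0.001, 1.0, 0.0, -0.001]
contact_force: [-0.7, -0.3, -1.1]
grip_width: 0.0686
```

```bash
python3 - <<'E'
from h import *
s=robot.observe(); p0=s['tcp_pos'];print(p0,s['orientation'],s['contact_force'],s['grip_width'])
out=[]
for n,box in(('wrist',(150,350,190,440)),('side',None)):
  d=snap(n,n[0]+'6'); im=d['img'][:,:,::-1].copy()
  if box is None:
    u,v=map(int,proj(d,(.593,-.0285,.12))); box=(v-50,v+50,u-62,u+63)
  y0,y1,x0,x1=box; k=400/(x1-x0)
  im=cv2.resize(im[y0:y1,x0:x1],(400,320),interpolation=cv2.INTER_CUBIC)
  for c,zz,col in(((.5937,-.0285),((.018,.023),(.108,.032)),(0,255,255)),((p0[0],p0[1]),((p0[2]-.2767,.0215),(p0[2]-.1467,.0345)),(0,255,0))):
   for z,r in zz:
    for a in np.linspace(0,6.28,200):
     u,v=proj(d,(c[0]+r*np.cos(a),c[1]+r*np.sin(a),z)); u=(u+.5-x0)*k;v=(v+.5-y0)*k
     if 0<=u<400 and 0<=v<320: im[int(v),int(u)]=col
  out.append(im)
cv2.imwrite('pics/c6.png',np.hstack(out))
E
```

```text
[ 0.59314955 -0.02917659  0.41104533] [-7.28919536e-04  9.99999556e-01  1.25767777e-04 -5.83564477e-04] [-0.71953154 -0.34799183 -1.06238067] 0.06860722649368274
```

View pics/c6.png

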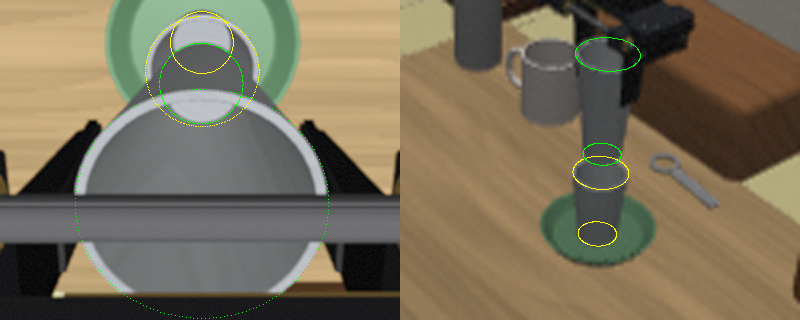

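The montage shows the tall base poised straight over the short mouth in both views. The model rings agree to a pixel or two. I'll check the small x offset numerically.

```bash
python3 - <<'E'
from h import *
d=load('w6'); im=d['img'].astype(int)
print('col316',[(v,im[v,316].tolist()) for v in range(150,232,1)][:80])
sx,sy=.5937,-.0285
for nm,c,z,r in(('short rim',(sx,sy),.108,.032),('short base',(sx,sy),.018,.023),('tall base',(.59315,-.0292),.1343,.0215),('tall rim',(.59315,-.0292),.2643,.0345)):
    print(nm,[np.round(proj(d,(c[0]+a*r,c[1]+b*r,z)),1).tolist() for a,b in((-1,0),(1,0),(0,-1),(0,1))])
print('row195',[(u,im[195,u].tolist()) for u in list(range(276,292))+list(range(344,360))])
E
```

```text
col316 [(150, [149, 188, 153]), (151, [149, 188, 153]), (152, [150, 188, 155]), (153, [150, 189, 154]), (154, [150, 188, 154]), (155, [141, 177, 146]), (156, [116, 141, 119]), (157, [89, 96, 92]), (158, [110, 111, 115]), (159, [164, 168, 174]), (160, [188, 193, 198]), (161, [186, 190, 195]), (162, [181, 186, 191]), (163, [182, 186, 191]), (164, [182, 188, 193]), (165, [183, 189, 194]), (166, [184, 188, 194]), (167, [183, 188, 193]), (168, [183, 188, 193]), (169, [185, 190, 194]), (170, [182, 187, 192]), (171, [182, 186, 192]), (172, [183, 187, 193]), (173, [185, 189, 195]), (174, [186, 190, 196]), (175, [184, 188, 194]), (176, [159, 163, 168]), (177, [115, 118, 120]), (178, [90, 92, 93]), (179, [90, 91, 92]), (180, [92, 93, 94]), (181, [92, 94, 94]), (182, [90, 93, 92]), (183, [93, 95, 96]), (184, [92, 93, 95]), (185, [91, 93, 94]), (186, [91, 93, 94]), (187, [94, 95, 96]), (188, [93, 94, 94]), (189, [91, 93, 94]), (190, [92, 93, 95]), (191, [93, 94, 95]), (192, [93, 95, 96]), (193, [93, 94, 95]), (194, [93, 94, 96]), (195, [92, 94, 94]), (196, [95, 96, 97]), (197, [91, 92, 94]), (19
[... 1091 characters left out ...]
, 136]), (278, [137, 179, 143]), (279, [135, 178, 140]), (280, [140, 174, 145]), (281, [168, 181, 176]), (282, [186, 191, 196]), (283, [182, 186, 191]), (284, [150, 154, 158]), (285, [107, 110, 112]), (286, [96, 97, 98]), (287, [92, 93, 95]), (288, [90, 91, 91]), (289, [89, 90, 91]), (290, [91, 92, 94]), (291, [89, 91, 91]), (344, [92, 94, 95]), (345, [95, 97, 99]), (346, [93, 94, 95]), (347, [105, 107, 109]), (348, [150, 155, 159]), (349, [180, 184, 190]), (350, [185, 190, 195]), (351, [164, 180, 172]), (352, [140, 175, 146]), (353, [135, 177, 139]), (354, [138, 179, 143]), (355, [134, 175, 138]), (356, [124, 167, 129]), (357, [113, 156, 120]), (358, [104, 146, 110]), (359, [99, 139, 104])]
```

Tall axis: (0.5932, -0.0292). Short axis: about (0.5928, -0.0285). That is under 1 mm of error. Lowering.

>>> step_arm --rows '[{"dx": 0.0004,"dy": 0.0005,"dz": 0.008,"rx": 0,"ry": -0.001,"rz": 0},{"dx": 0.0004,"dy": 0.0005,"dz": 0.022,"rx": 0,"ry": -0.001,"rz": 0},{"dx": 0.0004,"dy": 0.0005,"dz": 0.037,"rx": 0,"ry": -0.001,"rz": 0},{"dx": 0.0004,"dy": 0.0005,"dz": 0.048,"rx": 0,"ry": -0.001,"rz": 0},{"dx": 0.0004,"dy": 0.0005,"dz": 0.055,"rx": 0,"ry": -0.001,"rz": 0}]'

```text
time_s: 13.68
tcp_pos: [0.5927, -0.0284, 0.3551]
orientation: [-0.001, 1.0, 0.0, -0.0]
contact_force: [-0.3, 0.0, -1.8]
grip_width: 0.0682
```

>>> step_arm --rows '[{"dx": 0,"dy": 0,"dz": 0.002,"rx": 0,"ry": 0,"rz": 0},{"dx": 0,"dy": 0,"dz": 0.002,"rx": 0,"ry": 0,"rz": 0}]'

```text
time_s: 13.85
tcp_pos: [0.5927, -0.0284, 0.3525]
orientation: [-0.001, 1.0, 0.0, -0.001]
contact_force: [-0.1, 0.2, -2.1]
grip_width: 0.0687
```

```bash
python3 - <<'E'
from h import *
s=robot.observe(); p0=s['tcp_pos'];print(p0,s['orientation'],s['contact_force'],s['grip_width'])
E
```

```text
[ 0.59274526 -0.0283518   0.35245346] [-9.71377624e-04  9.99999029e-01  2.70056859e-04 -9.62184876e-04] [-0.07150165  0.19749984 -2.08770987] 0.06867027630870018
```

>>> step_arm --rows '[{"dx": 0,"dy": -0.0003,"dz": 0.005,"rx": 0.0005,"ry": -0.002,"rz": 0},{"dx": 0,"dy": -0.0003,"dz": 0.012,"rx": 0.0005,"ry": -0.002,"rz": 0},{"dx": 0,"dy": -0.0003,"dz": 0.019,"rx": 0.0005,"ry": -0.002,"rz": 0},{"dx": 0,"dy": -0.0003,"dz": 0.024,"rx": 0.0005,"ry": -0.002,"rz": 0},{"dx": 0,"dy": -0.0003,"dz": 0.026,"rx": 0.0005,"ry": -0.002,"rz": 0}]'

```text
time_s: 14.27
tcp_pos: [0.5926, -0.0286, 0.3254]
orientation: [-0.001, 1.0, 0.0, -0.001]
contact_force: [-0.3, -0.2, -1.5]
grip_width: 0.0687
```

>>> step_arm --rows '[{"dx": 0,"dy": 0,"dz": 0.001,"rx": 0,"ry": 0,"rz": 0},{"dx": 0,"dy": 0,"dz": 0.002,"rx": 0,"ry": 0,"rz": 0},{"dx": 0,"dy": 0,"dz": 0.002,"rx": 0,"ry": 0,"rz": 0}]'

```text
time_s: 14.52
tcp_pos: [0.5926, -0.0286, 0.3234]
orientation: [-0.001, 1.0, 0.0, -0.001]
contact_force: [-0.2, -0.0, -2.6]
grip_width: 0.0686
```

```bash
python3 - <<'E'
from h import *
s=robot.observe(); p0=s['tcp_pos'];print(p0,s['orientation'],s['contact_force'],s['grip_width'])
E
```

```text
[ 0.5926024  -0.02863134  0.3233706 ] [-9.50483754e-04  9.99999381e-01  1.25980105e-04 -5.64552465e-04] [-0.24223249 -0.04631322 -2.57843318] 0.06857085795465466
```

>>> step_arm --rows '[{"dx": 0,"dy": 0,"dz": 0.001,"rx": 0,"ry": -0.001,"rz": 0},{"dx": 0,"dy": 0,"dz": 0.002,"rx": 0,"ry": -0.001,"rz": 0},{"dx": 0,"dy": 0,"dz": 0.003,"rx": 0,"ry": -0.001,"rz": 0},{"dx": 0,"dy": 0,"dz": 0.004,"rx": 0,"ry": -0.001,"rz": 0},{"dx": 0,"dy": 0,"dz": 0.004,"rx": 0,"ry": -0.001,"rz": 0}]'

```text
time_s: 14.93
tcp_pos: [0.5926, -0.0287, 0.3192]
orientation: [-0.001, 1.0, 0.0, -0.0]
contact_force: [0.3, -0.7, -2.8]
grip_width: 0.0685
```

>>> step_arm --rows '[{"dx": 0,"dy": 0,"dz": 0.001,"rx": 0,"ry": 0,"rz": 0},{"dx": 0,"dy": 0,"dz": 0.002,"rx": 0,"ry": 0,"rz": 0},{"dx": 0,"dy": 0,"dz": 0.003,"rx": 0,"ry": 0,"rz": 0},{"dx": 0,"dy": 0,"dz": 0.003,"rx": 0,"ry": 0,"rz": 0}]'

```text
time_s: 15.27
tcp_pos: [0.5925, -0.0286, 0.3159]
orientation: [-0.001, 1.0, 0.0, -0.0]
contact_force: [-0.4, -0.3, -2.0]
grip_width: 0.0683
```

>>> step_arm --rows '[{"dx": 0,"dy": 0,"dz": 0.0007,"rx": 0,"ry": 0,"rz": 0},{"dx": 0,"dy": 0,"dz": 0.0014,"rx": 0,"ry": 0,"rz": 0},{"dx": 0,"dy": 0,"dz": 0.0016,"rx": 0,"ry": 0,"rz": 0}]'

```text
time_s: 15.52
tcp_pos: [0.5925, -0.0286, 0.3142]
orientation: [-0.001, 1.0, 0.0, -0.0]
contact_force: [-0.6, 0.2, -1.4]
grip_width: 0.0684
```

>>> step_arm --rows '[{"dx": 0,"dy": 0,"dz": 0.0004,"rx": 0,"ry": 0,"rz": 0},{"dx": 0,"dy": 0,"dz": 0.0008,"rx": 0,"ry": 0,"rz": 0}]'

```text
time_s: 15.68
tcp_pos: [0.5925, -0.0287, 0.3134]
orientation: [-0.001, 1.0, 0.0, -0.0]
contact_force: [0.3, 0.0, -1.7]
grip_width: 0.0685
```

>>> step_arm --rows '[{"dx": 0,"dy": 0,"dz": 0.0004,"rx": 0,"ry": 0,"rz": 0},{"dx": 0,"dy": 0,"dz": 0.0006,"rx": 0,"ry": 0,"rz": 0}]'

```text
time_s: 15.85
tcp_pos: [0.5926, -0.0287, 0.3128]
orientation: [-0.001, 1.0, 0.0, -0.0]
contact_force: [-0.8, -0.6, -1.5]
grip_width: 0.0684
```

>>> step_arm --rows '[{"dx": 0,"dy": 0,"dz": 0.0003,"rx": 0,"ry": 0,"rz": 0},{"dx": 0,"dy": 0,"dz": 0.0004,"rx": 0,"ry": 0,"rz": 0}]'

```text
time_s: 16.02
tcp_pos: [0.5926, -0.0286, 0.3125]
orientation: [-0.001, 1.0, 0.0, -0.0]
contact_force: [1.0, 0.0, -0.9]
grip_width: 0.0687
```

>>> step_arm --rows '[{"dx": 0,"dy": 0,"dz": 0.0003,"rx": 0,"ry": 0,"rz": 0},{"dx": 0,"dy": 0,"dz": 0.0004,"rx": 0,"ry": 0,"rz": 0}]'

```text
time_s: 16.18
tcp_pos: [0.5926, -0.0287, 0.3121]
orientation: [-0.001, 1.0, 0.0, -0.0]
contact_force: [1.2, -0.8, 0.2]
grip_width: 0.0683
```

>>> step_arm --rows '[{"dx": 0,"dy": 0,"dz": 0.0003,"rx": 0,"ry": 0,"rz": 0},{"dx": 0,"dy": 0,"dz": 0.0003,"rx": 0,"ry": 0,"rz": 0}]'

```text
time_s: 16.35
tcp_pos: [0.5926, -0.0287, 0.3119]
orientation: [-0.001, 1.0, 0.0, -0.0]
contact_force: [0.8, 0.4, 0.0]
grip_width: 0.0683
```

The weight is now carried: the force went from -2 N to 0 at TCP z 0.3119 m, against a predicted seat of 0.3117 m. Releasing.

>>> step_arm --rows '[{"dx": 0,"dy": 0,"dz": 0,"rx": 0,"ry": 0,"rz": 0},{"dx": 0,"dy": 0,"dz": 0,"rx": 0,"ry": 0,"rz": 0},{"dx": 0,"dy": 0,"dz": 0,"rx": 0,"ry": 0,"rz": 0},{"dx": 0,"dy": 0,"dz": 0,"rx": 0,"ry": 0,"rz": 0},{"dx": 0,"dy": 0,"dz": 0,"rx": 0,"ry": 0,"rz": 0}]' --gripper 100

```text
time_s: 16.77
tcp_pos: [0.5926, -0.0287, 0.3119]
orientation: [-0.001, 1.0, 0.0, 0.0]
contact_force: [-0.0, 0.1, 0.5]
grip_width: 0.0936
```

>>> step_arm --rows '[{"dx": 0,"dy": 0,"dz": 0,"rx": 0,"ry": 0,"rz": 0},{"dx": 0,"dy": 0,"dz": 0,"rx": 0,"ry": 0,"rz": 0},{"dx": 0,"dy": 0,"dz": 0,"rx": 0,"ry": 0,"rz": 0}]'

```text
time_s: 17.02
tcp_pos: [0.5926, -0.0287, 0.3119]
orientation: [-0.001, 1.0, 0.0, -0.0]
contact_force: [-0.4, -0.6, 0.3]
grip_width: 0.0952
```

>>> step_arm --rows '[{"dx": 0,"dy": 0,"dz": -0.008,"rx": 0,"ry": 0,"rz": 0},{"dx": 0,"dy": 0,"dz": -0.025,"rx": 0,"ry": 0,"rz": 0},{"dx": 0,"dy": 0,"dz": -0.05,"rx": 0,"ry": 0,"rz": 0},{"dx": 0,"dy": 0,"dz": -0.08,"rx": 0,"ry": 0,"rz": 0},{"dx": 0,"dy": 0,"dz": -0.1,"rx": 0,"ry": 0,"rz": 0}]'

```text
time_s: 17.43
tcp_pos: [0.5926, -0.0287, 0.4149]
orientation: [-0.001, 1.0, -0.0, 0.001]
contact_force: [0.1, -0.1, 0.5]
grip_width: 0.0953
```

>>> step_arm --rows '[{"dx": 0.02,"dy": 0,"dz": -0.01,"rx": 0,"ry": 0,"rz": 0},{"dx": 0.05,"dy": 0,"dz": -0.02,"rx": 0,"ry": 0,"rz": 0},{"dx": 0.08,"dy": 0,"dz": -0.02,"rx": 0,"ry": 0,"rz": 0},{"dx": 0.1,"dy": 0,"dz": -0.02,"rx": 0,"ry": 0,"rz": 0},{"dx": 0.1,"dy": 0,"dz": -0.02,"rx": 0,"ry": 0,"rz": 0}]'

```text
time_s: 17.85
tcp_pos: [0.4895, -0.0285, 0.4358]
orientation: [-0.001, 1.0, -0.0, 0.001]
contact_force: [0.3, -0.9, 1.5]
grip_width: 0.0951
```

```bash
python3 - <<'E'
from h import *
out=[]
for n,box in(('top',(100,240,180,420)),('side',None)):
  d=snap(n,n[0]+'7'); im=d['img'][:,:,::-1].copy()
  if box is None: u,v=map(int,proj(d,(.593,-.0285,.08))); box=(v-50,v+50,u-62,u+63)
  if n=='top': u,v=map(int,proj(d,(.593,-.0285,.08))); box=(v-50,v+50,u-62,u+63)
  y0,y1,x0,x1=box; k=400/(x1-x0)
  im=cv2.resize(im[y0:y1,x0:x1],(400,320),interpolation=cv2.INTER_CUBIC)
  for z,r in((.108,.032),(.165,.0345),(.018,.023)):
    for a in np.linspace(0,6.28,150):
     u,v=proj(d,(.5928+r*np.cos(a),-.0285+r*np.sin(a),z)); u=(u+.5-x0)*k;v=(v+.5-y0)*k
     if 0<=u<400 and 0<=v<320: im[int(v),int(u)]=(0,255,255)
  out.append(im)
cv2.imwrite('pics/c7.png',np.hstack(out))
s=robot.observe();print(s['time_s'],s['tcp_pos'],s['contact_force'])
# bystanders: difference images before/after
for n in('top','side'):
    a=load(n+'0')['img'];b=load(n[0]+'7')['img']; m=(cv2.absdiff(a,b).max(2)>40).astype(np.uint8)
    k,l,st,ce=cv2.connectedComponentsWithStats(m); print(n,[st[i].tolist() for i in range(1,k) if st[i,4]>8])
E
```

```text
17.95 [ 0.49242527 -0.0288868   0.43574669] [0.0878742  0.27040329 1.02218587]
top [[0, 133, 336, 267, 39167], [281, 159, 5, 4, 10], [297, 158, 9, 4, 16], [204, 164, 26, 25, 464], [371, 175, 27, 28, 558], [288, 334, 6, 7, 32], [293, 343, 6, 3, 12], [272, 344, 10, 3, 19], [306, 349, 26, 26, 216], [302, 362, 9, 9, 23], [260, 371, 14, 11, 45], [299, 370, 5, 4, 15], [323, 376, 13, 24, 247], [250, 378, 7, 4, 18], [255, 395, 9, 5, 26]]
side [[26, 0, 123, 261, 16931], [129, 0, 212, 134, 10786], [132, 51, 3, 5, 10], [158, 65, 16, 3, 33], [303, 107, 40, 63, 952], [313, 109, 10, 2, 12], [292, 119, 29, 16, 203], [128, 121, 64, 84, 3792], [289, 156, 16, 25, 321], [329, 167, 19, 24, 354], [192, 201, 24, 47, 764], [361, 215, 22, 40, 667], [150, 250, 52, 19, 134]]
```

View pics/c7.png

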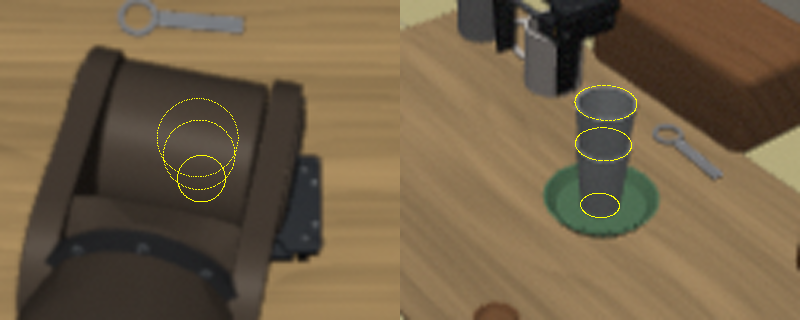

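The side view shows the tall tumbler nested upright in the short one, with rims and base on the predicted rings. The dish hasn't shifted and the arm is clear. In the top view the arm hides the stack. The only changes beyond that are the tumblers' old places and the arm. Handing in.

```bash
python3 -c "
from workcell import robot
print(robot.sign_off())"
```

```text
the job is handed in; nothing more can be done
None
```

The job is done and handed in at about 18 s, well under the 54 s limit. The short tumbler stands upright in the middle of the green dish, and the tall one rests mouth up inside it.

- **Short tumbler:** I carried it from the left of the board to the dish and let go once it touched the dish floor. The force at touchdown was about 6 N, and it stands within about 2 mm of the measured dish centre.
- **Tall tumbler:** I held it by its top, lined it up over the short one to under 1 mm, and lowered it, ending in steps of a fraction of a millimetre. At the seat the force reading rose from about -2 N to about 0, so the short one was carrying its weight. The seat was at 0.3119 m, against 0.3117 m predicted. I saw no sign of a press or a drop.
- **Last checks:** The side view shows both rims and the base where they should be, the dish not shifted and the gripper clear. Comparing pictures from before and after found no change to the other objects where they could be seen.
- **Not confirmed or slightly off:**
  - The arm hid the stack in the final top view, so the finished stack is confirmed from the side only.
  - The cameras disagreed by about 2 mm on the dish centre, within their calibration. After the short tumbler was placed, the top-view fit also read about 3 mm off, because the tumbler covered part of the dish.

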